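# Set the measuring head and show it the reference ball

### The job

Push the measuring head forward along its rail until its carriage is fully home against the end stop, and only then swing the clamp lever all the way round so that it points straight back along the rail, which locks the carriage. Then pick the hand tray up by its upright grip, carry it without touching the steel ball or letting it roll out of its shallow pocket, and finish still holding the tray in the gripper, level and motionless in the air, pocket end towards the lens, with the ball straight in front of the lens and 80 mm from it. Do not put the tray down or let go, and leave the two steel knobs, the jar and the screwdriver undisturbed.

Things in the scene. Friction and masses are not known exactly. Their poses are not given: they have to be found in the camera images.
- carriage (a joint): travel of the measuring head's carriage along its rail, in m: 0.060 is fully home, its front against the dark end stop; it starts pulled back, at 0 to 0.025. It slides in the direction in which the head looks, with about 7 N of friction, and stays where it is left. The lever does not block it: a push backwards of more than 7 N slides it back out
- clamp_lever (a joint): angle of the clamp lever about its upright axis, in rad: near 0 (starts at 0 to 0.25) it sticks out square to the rail, on the right-hand side of someone looking along the head's sight; 1.57 (its stop) is locked, pointing straight back along the rail, away from the lens. It turns clockwise seen from above to lock, needs about 2 N at its knob, and stays where it is left
- lens (a point): centre of the measuring head's front glass, in the ring lamp (48 mm diameter), 95 mm above the work surface; rides on the carriage. x axis: the level sight direction, out of the lens; y to the left of the sight; z up. The head is a black box 64 mm long (along the sight) and 50 mm wide, from 50 to 118 mm above the work surface (low fins up to 127 mm), its front face 12 mm behind the lens
- measuring_point (a point): the point in free air where the ball's centre shall be held: on the sight axis, 80 mm in front of the lens, 95 mm above the work surface; it rides along with the carriage. Axes as the lens
- head_back (a point): middle of the flat upright back face of the black head, 85 mm above the work surface; a place to push at. The face reaches 25 mm to either side and from 50 to 118 mm above the work surface; the lever's hub begins 34 mm behind it and reaches to 70 mm above the work surface. Axes as the lens
- lever_hinge (a point): the lever's pivot on the carriage top, 46 mm behind the head's back and 50 mm above the work surface; the pivot axis is upright. The hub is 24 mm in diameter and 20 mm high. Axes as the lens
- lever_knob (a point): centre of the ball knob (18 mm diameter) at the end of the clamp lever, 60 mm out from the pivot axis, 78 mm above the work surface; the arm is a round bar 10 mm thick sloping up from the hub (64 mm above the work surface) to the knob. y axis: from the knob towards the pivot; x axis: square to the arm, along the sight while the lever is open; locking pushes the knob towards -x
- tray_grip (a point): centre of the tray's upright black grip, a slab 30 mm along the tray (x) by 14 mm across (y), standing from 8 to 64 mm above the tray's underside; this point is 40 mm above the underside. x axis: along the tray, towards the pocket end; y across; z up
- pocket (a point): centre of the floor of the tray's round ball pocket: 42 mm from the grip's centre along the tray, 5 mm above the underside, 35 mm below the tray_grip point. The pocket is 32 mm wide and 3 mm deep with a flat floor. Axes as tray_grip
- ball_center (a point): centre of the loose steel reference ball, 25 mm diameter, 64 g, which rolls freely up to 8 mm from the middle of the pocket; resting in the pocket its centre lies 17.5 mm above the tray's underside
- tray: the hand tray: grey hard-plastic plate 140 mm long (65 mm ahead of the grip's centre, 75 mm behind it), 60 mm wide, 8 mm thick, some 0.16 kg, lying on the fixture plate, whose top is 48 mm above the work surface. Origin in its underside below the grip's centre, axes as tray_grip
- ball: the steel ball (see ball_center), its axes turn as it rolls
- plate: aluminium fixture plate 250 x 250 mm on a riser, its top 48 mm above the work surface, with capped studs 18 mm high round three edges; origin at the middle of the riser's underside. It carries the tray and the two knobs
- rail: aluminium base plate 250 x 90 mm, 10 mm thick, fixed to the table, with the steel rail and end stop; x axis along the sight. It carries the carriage, an aluminium block 64 mm wide and 136 mm long whose top is 50 mm above the work surface; its front lies 5 mm behind the lens, its rear 65 mm behind the head's back. Origin on the underside, 56 mm behind the lens when the carriage is home
- knob_part0: turned steel knob, 28 mm diameter, 32 mm high, standing on the fixture plate; to be left alone; origin in its underside
- knob_part1: second knob like knob_part0; to be left alone
- jar: white jar 48 mm diameter, 50 mm high, standing on the table; to be left alone; origin in its underside
- driver: screwdriver 150 mm long with a black handle, lying on the table along its x axis; to be left alone
Things that resemble listed ones, but are neither listed nor needed, are in the scene too. What is meant by the tray is not turquoise, and is the smaller of those in its own colour.

How it is judged:
By the outcome, as a careful person would: the job done as asked, in the order asked, and still so for the second after the job is handed in, while the arm keeps its last pose, push and grip.
It also fails if it takes over 72 s, if anything falls off the work surface, if the arm or the gripper's body presses on something with over 40 N, if the wrist force passes 120 N, or if a joint passes its speed limit or range.

### The arm

A 6-joint arm with a two-finger parallel gripper is mounted at the origin on the work surface. World frame = base frame: x ahead of the robot, y to its left, z up, the work surface at z = 0. Lengths are in m, angles in rad, forces in N, time in s.
With the tool pointing down it reaches from about 0.375 to 0.975 m from the base axis. Payload 3.8 kg.
Tool frame: the origin (TCP) lies midway between the tips of the shut fingers; the grasp point (between the pads) lies 19 mm behind it; x points along the fingers, y is the direction in which the jaws open and shut, and the axes are right-handed (so a half turn about x gives the same grasp; the last joint's range is limited). The gripper opens to 88 mm and grips with 3 to 60 N. Pads are 18 mm wide; open, the fingers measure 123 mm over their backs; the gripper's body (75 mm by 187 mm) begins 45 mm behind the grasp point.
Start: joints at [-1.193, 0.264, 1.604, -0, 1.274, -0.037], TCP at [0.272, -0.618, 0.239] pointing down, gripper open.
Joint ranges: [-2.63, 2.63], [-0.94, 2.18], [0.31, 2.57], [-1.31, 4.45], [0, 2.66], [-2.55, 2.55]. Speed limits (rad/s): [2.57, 2.57, 3.14, 3.14, 3.14, 3.14].

### API

Orientations are given as a rotation vector (axis times angle).
In Python, from cell import manip, inverse_kinematics, cams, order gives the robot as it stands. Calls block until the motion is done:
- manip.move_pose(position, orientation): joint-space move of the TCP to a pose.
- manip.move_linear(position, rate=0.15, rot=None): straight line of the TCP; rot=None keeps the orientation; rate is the mean speed in m/s.
- manip.set_joints(angles): joint-space move.
- manip.set_gripper(opening, force=None): finger opening in m; force is the grip in N (None keeps the last); returns when the fingers have stopped.
- manip.dwell(seconds).
- inverse_kinematics(position, orientation): joint angles nearest the present ones, or None.
- manip.state(): the state.
- cams.capture(name): name is "side" or "top"; returns a dict with "image" (384x512x3 uint8, blue, green, red), "z_map" (384x512 float32, m along the optical axis (not along the pixel's ray), 0 where there is no reading), "intrinsics" (3x3 intrinsics, pixels), "position" and "orientation" of the camera in the world. Camera axes: x right, y down, z forward; pixel columns grow to the right and rows downward; lengths in m; the calibration is good to about 2 mm. A picture is of the moment at which its call begins.
A pose or a line that the arm cannot do raises manip.IKError and nothing moves.
- order.close_job(): hands the job in, once; it reports no verdict.
The state is a dict: "clock": time; "joint_pos": joint angles; "joint_velocities": joint speeds; "tau": joint torques, N m; "tool_pos": TCP position; "tcp_rot": TCP orientation; "contact_force": force on the tool from outside, world axes, zero at the start; "moment": the same for the moment, N m; "gripper_width": finger opening in m.
Only numpy, scipy, OpenCV 4.12 (cv2) and the standard library are available. Lean on these libraries where they do the work, as an engineer would, in place of code of your own. Each camera call takes 0.05 s, during which the arm holds its last target. There are 200 camera calls.

## Working session

There is one attempt and no reset: what is moved stays moved. The work goes in short steps, each a Python script; the robot and the scene stay as the last script left them, time stands still between calls to the robot, and variables do not carry over. Pictures are saved under pics/ and viewed, about 8 in all and at most 12, crops included, and the job is handed in when it is done.

```bash
ls; mkdir -p pics; cat > h.py <<'E'
import numpy as np, cv2
from scipy.spatial.transform import Rotation as R
from cell import manip, inverse_kinematics, cams, order
def cap(n):
    c=cams.capture(n); np.savez('pics/%s.npz'%n,**c); return c
def load(n): return dict(np.load('pics/%s.npz'%n))
def rot(o):
    o=np.array(o); return o if o.shape==(3,3) else (R.from_quat(o) if o.size==4 else R.from_rotvec(o)).as_matrix()
def px(c,u,v,z=None,plane=None):
    K=c['intrinsics']; d=np.array([(u-K[0,2])/K[0,0],(v-K[1,2])/K[1,1],1]); w=rot(c['orientation'])@d; p=np.array(c['position'])
    if plane is not None: return p+w*(plane-p[2])/w[2]
    if z is None: z=c['z_map'][int(round(v)),int(round(u))]
    return p+w*z
def cloud(c):
    K=c['intrinsics']; v,u=np.mgrid[:384,:512]; z=c['z_map']
    P=np.stack([(u-K[0,2])/K[0,0]*z,(v-K[1,2])/K[1,1]*z,z],-1)@rot(c['orientation']).T+np.array(c['position']); P[z==0]=np.nan
    return P
def down(yaw): # tool x down, tool y (jaws) at angle yaw in the world
    y=np.array([np.cos(yaw),np.sin(yaw),0]); x=np.array([0,0,-1.]); return R.from_matrix(np.stack([x,y,np.cross(x,y)],1)).as_rotvec()
E
python3 - <<'E'
from h import *
for n in('top','side'):
    c=cap(n); print(n,c['position'],c['orientation'],c['intrinsics'])
    cv2.imwrite(f'pics/{n}0.png',cv2.resize(c['image'],(800,600),interpolation=cv2.INTER_CUBIC))
print(manip.state())
E
```

```text
pics
top [ 0.35610895 -0.04468079  1.526799  ] [-2.19273279  2.16103895 -0.10433864] [[483.11632816   0.         259.51469576]
 [  0.         483.11632816 190.92293883]
 [  0.           0.           1.        ]]
side [0.03552451 0.5075391  0.62343968] [-0.8279272   2.45628612 -1.20848456] [[348.28379694   0.         256.36547656]
 [  0.         348.28379694 191.45972734]
 [  0.           0.           1.        ]]
{'clock': 0.1, 'joint_pos': array([-1.19290839e+00,  2.64631036e-01,  1.60521232e+00, -1.90388846e-05,
        1.27369924e+00, -3.68917102e-02]), 'joint_velocities': array([ 2.56281481e-05, -1.38206826e-03, -2.71114484e-03,  2.13827708e-03,
        9.36160837e-04, -5.58599289e-04]), 'tau': array([ 4.50371444e-04, -5.03619361e+01, -3.58070970e+01,  7.31376652e-02,
        2.33176880e-02, -6.15474801e-05]), 'tool_pos': array([ 0.27178209, -0.61717814,  0.2375576 ]), 'tcp_rot': array([ 1.9932619 ,  0.42144752, -1.99397247]), 'contact_force': array([ 0.65193092, -0.1039244 ,  0.40935487]), 'moment': array([-0.01720081,  0.02057313, -0.03952125]), 'gripper_width': 0.08808102166969314}
```

View pics/top0.png

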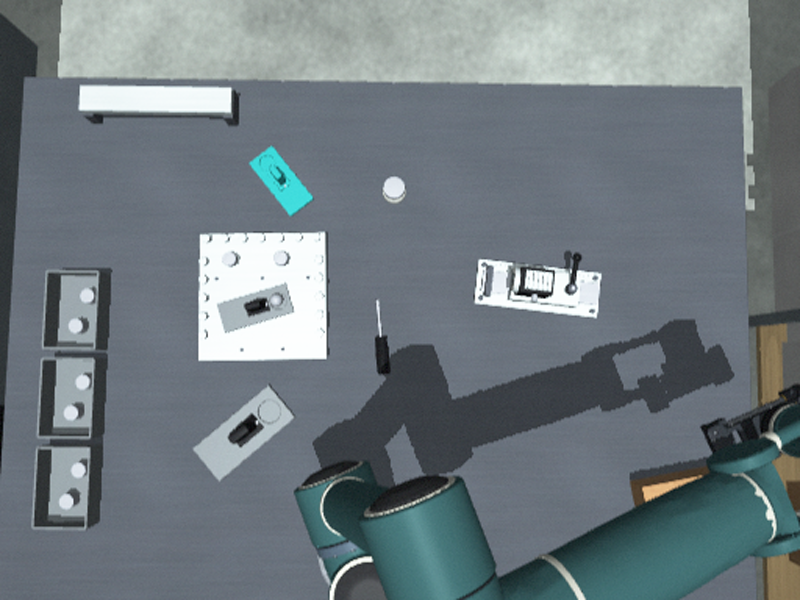

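View pics/side0.png

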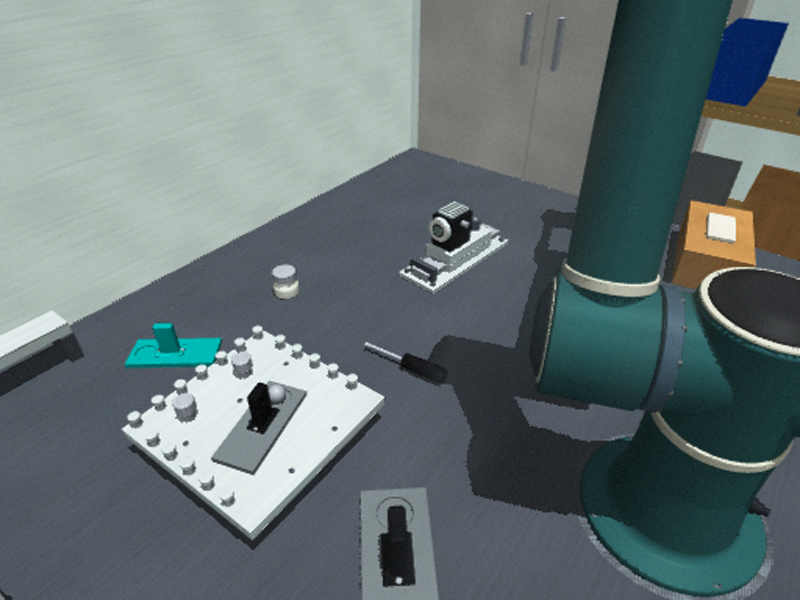

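Top view candidates for the tray (800x600 pixels): grey tray with the ball on the plate at (255,307), a larger grey tray at (243,432) and a turquoise one at (281,180). I choose the one at (255,307). The head at (535,282) looks left, which is +y, and its lever points up in the image at (572,270). Next is a close crop of both.

```bash
python3 - <<'E'
from h import *
c=load('top'); im=c['image']
# crops in native px: tray u 125..212, v 145..235 ; rail u 300..390 v 155..208
a=cv2.resize(im[148:234,124:212],None,fx=4.5,fy=4.5,interpolation=cv2.INTER_CUBIC)
b=cv2.resize(im[148:234,300:388],None,fx=4.5,fy=4.5,interpolation=cv2.INTER_CUBIC)
o=np.hstack([a,b]);print(o.shape);cv2.imwrite('pics/crop1.png',o)
P=cloud(c); 
def show(n,m): 
    q=P[m]; print(n,len(q),q.mean(0).round(4),q.min(0).round(4),q.max(0).round(4))
X,Y,Z=P[...,0],P[...,1],P[...,2]
rail=px(c,538/1.5625,287/1.5625); print(rail, px(c,255/1.5625,307/1.5625), px(c,265/1.5625,370/1.5625))
near=lambda p,r:(np.hypot(X-p[0],Y-p[1])<r)
m=near(rail,.14)
for lo,hi in((.004,.016),(.045,.055),(.07,.09),(.105,.122),(.122,.135)): show((lo,hi),m&(Z>lo)&(Z<hi))
t=px(c,255/1.5625,307/1.5625)
m=near(t,.11)
for lo,hi in((.053,.060),(.065,.082),(.1,.12)): show((lo,hi),m&(Z>lo)&(Z<hi))
E
```

```text
(387, 792, 3)
[ 0.50914306 -0.29753209  0.12543008] [0.46493196 0.23209235 0.11181264] [0.34679152 0.22849006 0.00699116]
(0.004, 0.016) 1362 [ 0.5107 -0.2928  0.0082] [ 0.3723 -0.4335  0.004 ] [ 0.649  -0.1595  0.016 ]
(0.045, 0.055) 339 [ 0.5126 -0.3435  0.0502] [ 0.4835 -0.3939  0.045 ] [ 0.5598 -0.209   0.055 ]
(0.07, 0.09) 94 [ 0.5424 -0.3614  0.0779] [ 0.4972 -0.3864  0.07  ] [ 0.5831 -0.253   0.0898]
(0.105, 0.122) 261 [ 0.5211 -0.2846  0.1163] [ 0.4887 -0.3285  0.105 ] [ 0.5506 -0.2519  0.122 ]
(0.122, 0.135) 191 [ 0.5241 -0.2964  0.1258] [ 0.4998 -0.3264  0.122 ] [ 0.5495 -0.256   0.134 ]
(0.053, 0.06) 878 [0.4678 0.2412 0.0559] [0.3699 0.1279 0.053 ] [0.573  0.3387 0.06  ]
(0.065, 0.082) 124 [0.5061 0.2276 0.0745] [0.4301 0.1232 0.065 ] [0.5696 0.3412 0.082 ]
(0.1, 0.12) 53 [0.4711 0.2377 0.112 ] [0.4629 0.2234 0.1014] [0.4813 0.2538 0.1186]
```

View pics/crop1.png

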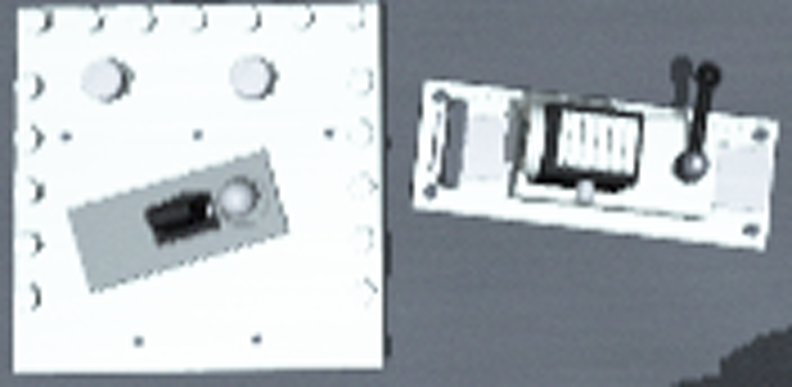

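Crop: the small grey tray has its grip at (183,217) and the ball at the right at (238,198), so the pocket end faces right and slightly up. Rail corners are at (425,80), (778,120), (766,248) and (413,208), the lever hub at (690,165) and the knob at (708,74).

```bash
python3 - <<'E'
from h import *
c=load('top'); f=lambda x,y,z,off:px(c,(x+.5)/4.5-.5+off,(y+.5)/4.5-.5+148,plane=z)
r=[f(x,y,.010,212) for x,y in((425,80),(778,120),(766,248),(413,208))]
print('rail corners',np.round(r,4).tolist(),'ctr',np.mean(r,0).round(4))
d=r[0]-r[1]+r[3]-r[2]; print('len',np.linalg.norm(r[0]-r[1]),np.linalg.norm(r[0]-r[3]),'yaw',np.arctan2(d[1],d[0]))
t=[f(x,y,.056,124) for x,y in((68,210),(267,148),(289,230),(92,293))]
d=t[1]-t[0]+t[2]-t[3]; print('tray ctr',np.mean(t,0).round(4),'len',np.linalg.norm(t[0]-t[1]),np.linalg.norm(t[0]-t[3]),'yaw',np.arctan2(d[1],d[0]))
print('hub',f(690,165,.070,212),'knob',f(708,74,.078,212),'ball',f(238,198,.0655,124))
for n in('top','side'):
    C=load(n);P=cloud(C);X,Y,Z=[P[...,i] for i in range(3)]
    def rect(nm,m):
        m=m.astype(np.uint8); q=P[m>0]; b=cv2.minAreaRect((q[:,:2]*1000).astype(np.float32)); print(n,nm,len(q),np.round(b[0],1),np.round(b[1],1),round(b[2],1), q.mean(0).round(4))
    rect('head',(np.hypot(X-.515,Y+.29)<.1)&(Z>.105)&(Z<.14))
    rect('rail',(np.hypot(X-.515,Y+.29)<.18)&(Z>.006)&(Z<.014))
    rect('grip',(np.hypot(X-.47,Y-.237)<.04)&(Z>.106)&(Z<.12))
    g=C['image'].astype(int); gry=(abs(g-g.mean(-1,keepdims=True)).max(-1)<25)&(g.mean(-1)<190)
    rect('tray',(np.hypot(X-.465,Y-.24)<.085)&(Z>.0525)&(Z<.0595)&gry)
    # plane-fit heights
    for nm,m in(('platetop',(np.hypot(X-.40,Y-.24)<.03)),('table',np.hypot(X-.5,Y-.0)<.04)): print(n,nm,np.nanmedian(Z[m]))
# ball sphere side: nearest pts
E
```

```text
rail corners [[0.5782, -0.1971, 0.01], [0.5536, -0.4458, 0.01], [0.4632, -0.4365, 0.01], [0.4876, -0.1892, 0.01]] ctr [ 0.5207 -0.3171  0.01  ]
len 0.2499187182317119 0.09095629426867301 yaw 1.472122819728813
tray ctr [0.4691 0.2423 0.056 ] len 0.14073784296656072 0.05892528117932272 yaw -1.2474975600394635
hub [ 0.51430391 -0.37018554  0.07      ] knob [ 0.57524263 -0.38087537  0.078     ] ball [0.48390166 0.20132335 0.0655    ]
top head 453 [ 519.  -289.2] [76.2 60.9] 84.2 [ 0.5224 -0.2896  0.1204]
top rail 1094 [ 518.1 -288.4] [349.4 350. ] 24.9 [ 0.5177 -0.2938  0.009 ]
top grip 49 [471.6 237.9] [13.3 29.8] 18.9 [0.4713 0.238  0.1128]
top tray 482 [479.4 246.5] [ 81.  139.8] 18.8 [0.4673 0.2452 0.0562]
top platetop 0.049050992289427775
top table 0.0009324833464205984
side head 298 [ 516.2 -286.4] [66.2 70.8] 10.7 [ 0.5135 -0.2828  0.1175]
side rail 431 [ 515.7 -315. ] [250.7  91.9] 83.0 [ 0.4975 -0.2799  0.0094]
side grip 99 [467.5 239.5] [14.2 29.2] 18.1 [0.466  0.2406 0.1105]
side tray 1262 [466.7 243.9] [ 62.1 140.7] 17.8 [0.4575 0.2585 0.0557]
side platetop 0.047561898599586816
side table -0.000571936241488824
```

```bash
cat >> h.py <<'E'
YAW=np.radians(83.8); S=np.array([np.cos(YAW),np.sin(YAW),0]); L=np.array([-S[1],S[0],0]) # sight, left
RC=np.array([.518,-.316,0])
def rp(a,b,z): return RC+a*S+b*L+np.array([0,0,z])  # rail frame (plate centre) -> world
def st():
    s=manip.state(); F=np.array(s['contact_force']); p=np.array(s['tool_pos'])-RC
    print('t%.1f'%s['clock'],'rail a,b,z',np.round([p@S,p@L,p[2]],4),'F a,b,z',np.round([F@S,F@L,F[2]],1),'w',round(s['gripper_width'],4)); return s
E
python3 - <<'E'
from h import *
o=down(YAW-np.pi/2)
p=rp(-.032,0,.2)
q=inverse_kinematics(p,o); print(q)
if q is None or abs(q[5])>2.4: o=down(YAW+np.pi/2); print(inverse_kinematics(p,o))
manip.set_gripper(0.0,20); st()
manip.move_pose(p,o); st()
manip.move_linear(rp(-.032,0,.092),rate=.1); st()
for n in('top','side'): cap(n)
a=cv2.resize(load('top')['image'][150:216,300:388],None,fx=4.5,fy=4.5,interpolation=cv2.INTER_CUBIC)
b=cv2.resize(load('side')['image'][115:190,250:332],None,fx=4.5,fy=4.5,interpolation=cv2.INTER_CUBIC)
h=min(a.shape[0],b.shape[0]); b=b[:h]
cv2.imwrite('pics/push.png',np.hstack([a,b])); print(a.shape,b.shape)
E
```

```text
[-6.34513867e-01  1.89632900e-01  1.76694285e+00 -4.44089210e-16
  1.18501690e+00 -5.26303453e-01]
t1.4 rail a,b,z [-0.3265  0.212   0.2387] F a,b,z [-0.4 -0.5  0.4] w 0.0002
t2.8 rail a,b,z [-3.310e-02  2.000e-04  2.003e-01] F a,b,z [-0.6  0.4 -0.2] w 0.0009
t4.0 rail a,b,z [-0.0324 -0.0007  0.093 ] F a,b,z [ 0.2 -0.3 -0. ] w 0.0005
(297, 396, 3) (297, 369, 3)
```

View pics/push.png

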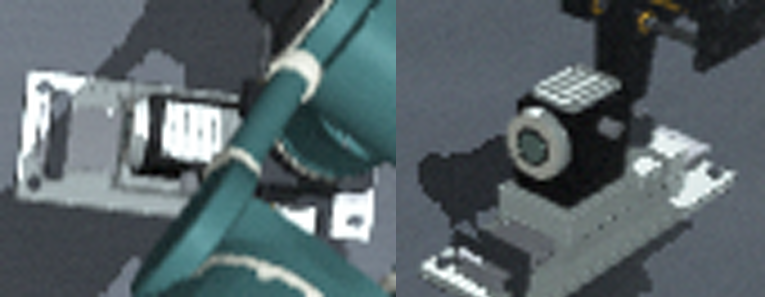

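The side crop shows the closed fingers at (625,90), behind and level with the head, and clear of it. I push now with force feedback.

```bash
python3 - <<'E'
from h import *
a=-.032
while a<.08:
    a+=.003; manip.move_linear(rp(a,0,.092),rate=.04)
    s=manip.state(); f=np.array(s['contact_force'])@S; print(round(a,3),round((np.array(s['tool_pos'])-RC)@S,4),round(f,1),end=' | ')
    if f<-18: break
print(); st()
E
```

```text
-0.029 -0.0288 -0.6 | -0.026 -0.0258 0.5 | -0.023 -0.0233 -2.1 | -0.02 -0.0211 -4.6 | -0.017 -0.0182 -5.6 | -0.014 -0.0152 -5.7 | -0.011 -0.0122 -5.9 | -0.008 -0.0092 -5.4 | -0.005 -0.0062 -6.0 | -0.002 -0.0032 -6.4 | 0.001 -0.0002 -6.5 | 0.004 0.0028 -5.8 | 0.007 0.0058 -4.9 | 0.01 0.0088 -5.7 | 0.013 0.0118 -5.8 | 0.016 0.0127 -12.7 | 0.019 0.0127 -22.4 | 
t8.3 rail a,b,z [ 0.0127 -0.0001  0.0922] F a,b,z [-22.4   0.8  -6.1] w 0.0001
```

```bash
cat >> h.py <<'E'
HA,HB=-.023,0.
def lev(th,r,d,z):
    return rp(HA-r*np.sin(th)+d*np.cos(th), HB-r*np.cos(th)-d*np.sin(th), z), down(YAW-np.pi/2-th)
E
python3 - <<'E'
from h import *
manip.move_linear(rp(.002,0,.094),rate=.06); st()
manip.move_linear(rp(.002,0,.14),rate=.15)
p,o=lev(0,.057,.030,.14); manip.move_linear(p,rate=.15)
st(); cap('side')
p,o=lev(0,.057,.030,.065); manip.move_linear(p,rate=.12); st(); 
b=cap('side')
b=cv2.resize(load('side')['image'][110:190,250:340],None,fx=7,fy=7,interpolation=cv2.INTER_CUBIC)
cv2.imwrite('pics/lev.png',b)
E
```

```text
t8.8 rail a,b,z [ 0.0024 -0.      0.094 ] F a,b,z [ 0.4  0.5 -0.2] w 0.0005
t9.8 rail a,b,z [ 0.0075 -0.0561  0.1385] F a,b,z [-0.2  0.2 -0.5] w 0.0006
t10.6 rail a,b,z [ 0.0067 -0.0574  0.0655] F a,b,z [ 0.6 -0.2 -0.8] w 0.0008
```

View pics/lev.png

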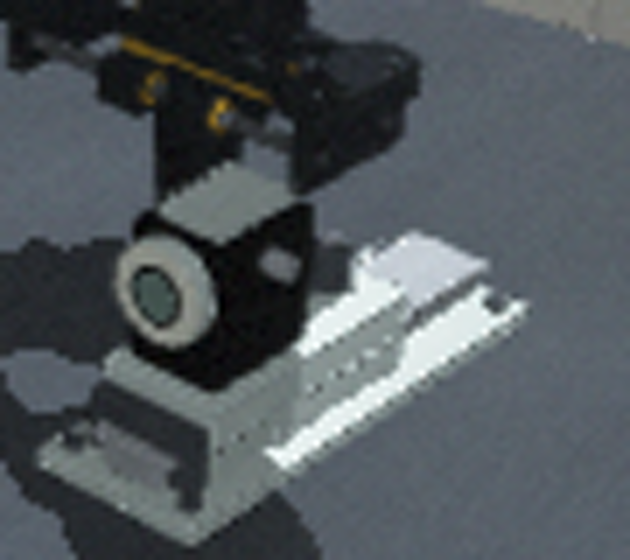

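The carriage front is against the dark end stop at about (205,440), and the fingers are on the far side of the head. Now I sweep the lever.

```bash
python3 - <<'E'
from h import *
def lf(th):
    s=manip.state();F=np.array(s['contact_force']); m=-np.cos(th)*S+np.sin(th)*L
    rad=-np.sin(th)*S-np.cos(th)*L
    print('th%.2f'%th,'along %.1f rad %.1f z %.1f'%(F@m,F@rad,F[2]),end=' | '); return F@m
p,o=lev(0,.057,.019,.065); manip.move_linear(p,rate=.05); lf(0)
for th in np.linspace(.15,1.5,10):
    p,o=lev(th,.057,.019,.065); manip.move_linear(p,rate=.06,rot=o); lf(th)
th=1.571
for d in np.arange(.022,.004,-.002):
    p,o=lev(th,.057,d,.065); manip.move_linear(p,rate=.04,rot=o); 
    f=lf(th)
    if f<-6: break
print(d); st()
E
```

```text
th0.00 along -0.3 rad -0.4 z 0.7 | th0.15 along -0.3 rad -0.6 z 0.2 | th0.30 along -0.3 rad -0.6 z 0.9 | th0.45 along 0.1 rad 0.1 z 0.7 | th0.60 along -0.2 rad 0.0 z -0.2 | th0.75 along -0.9 rad 0.6 z 0.3 | th0.90 along -0.6 rad 0.3 z 0.4 | th1.05 along 0.1 rad 0.5 z 0.4 | th1.20 along -0.4 rad 1.6 z 0.6 | th1.35 along -0.5 rad 0.6 z -0.0 | th1.50 along -0.3 rad 0.9 z -0.4 | th1.57 along -1.3 rad 0.1 z -0.2 | th1.57 along -1.6 rad 1.0 z -0.6 | th1.57 along -5.5 rad 1.4 z -2.6 | th1.57 along -9.1 rad 0.4 z -5.6 | 0.015999999999999993
t15.0 rail a,b,z [-0.0802 -0.0188  0.0654] F a,b,z [-0.4 -9.1 -5.6] w 0.0
```

```bash
python3 - <<'E'
from h import *
manip.move_linear(lev(1.571,.057,.03,.065)[0],rate=.08)
manip.move_linear(lev(1.571,.057,.03,.26)[0],rate=.25)
manip.set_gripper(.05,20)
# toward tray, high
q=down(np.radians(-71.8)+np.pi/2); t=[.468,.2405,.20]
for k in (q,down(np.radians(-71.8)-np.pi/2)): print(inverse_kinematics(t,k))
manip.move_pose([.50,.05,.32],down(0)); st()
for n in('top','side'): cap(n)
a=cv2.resize(load('top')['image'][150:216,300:388],None,fx=4.5,fy=4.5,interpolation=cv2.INTER_CUBIC)
b=cv2.resize(load('side')['image'][115:181,250:332],None,fx=4.5,fy=4.5,interpolation=cv2.INTER_CUBIC)
cv2.imwrite('pics/locked.png',np.hstack([a,b]))
E
```

```text
[ 4.27356896e-01  1.04793724e-02  1.96362038e+00 -4.44089210e-16
  1.16749290e+00  1.09706972e-01]
None
t18.8 rail a,b,z [0.3614 0.0571 0.3199] F a,b,z [-0.2  0.4  0.2] w 0.0498
```

View pics/locked.png

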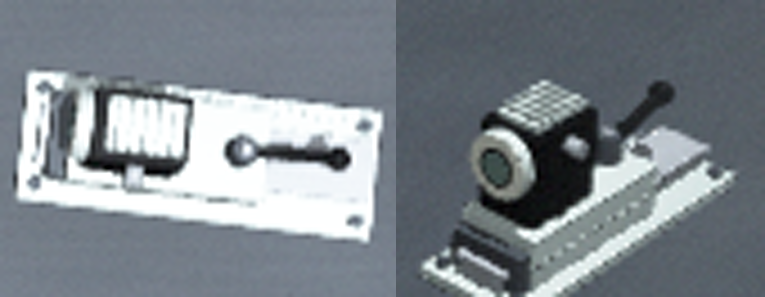

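The top crop shows the lever lying along the rail, hub (240,150) to knob (341,158), parallel to the rail edge within about 1°. The carriage is still against the stop. Next is the tray.

```bash
python3 - <<'E'
from h import *
c=load('side'); g=px(c,(497-396+.5)/4.5-.5+250,(167+.5)/4.5-.5+115,plane=.095)-RC; print('side lens a,b',g@S,g@L)
P=cloud(c)[115:181,250:332]; 
u,v=(494-396)/4.5,167/4.5; q=np.nanmedian(P[int(v)-1:int(v)+2,int(u)-1:int(u)+2].reshape(-1,3),0)-RC; print('side depth lens',q@S,q@L,q[2])
c=load('top'); 
for x in(74,78):
    g=px(c,(x+.5)/4.5-.5+300,(128+.5)/4.5-.5+150,plane=.117)-RC; print('top ring front a,b',g@S,g@L)
T=np.array([.4695,.2383,0]); o=down(np.radians(-71.8)+np.pi/2)
manip.move_pose(T+[0,0,.17],o)
manip.move_linear(T+[0,0,.069],rate=.1); st()
manip.set_gripper(0.0,30); s=st(); print(s['tool_pos'])
manip.move_linear(np.array(s['tool_pos'])+[0,0,.03],rate=.03); st()
for n in('top','side'): cap(n)
b=load('side')['image'][225:325,70:215]
cv2.imwrite('pics/grasp.png',cv2.resize(b,None,fx=4.5,fy=4.5,interpolation=cv2.INTER_CUBIC))
E
```

```text
side lens a,b 0.0989061256626995 0.000500779094745533
side depth lens 0.09990666683671055 -0.0026588436699731192 0.09318173852700207
top ring front a,b 0.10028643728893628 0.003398660117826358
top ring front a,b 0.09769182084709109 0.0030774963534743014
t21.0 rail a,b,z [0.5462 0.1074 0.0697] F a,b,z [ 0.4  0.1 -0.3] w 0.0498
t21.6 rail a,b,z [0.5459 0.108  0.0691] F a,b,z [-0.9  0.9  1.4] w 0.0136
[0.46954426 0.23834135 0.06910106]
t22.8 rail a,b,z [0.5458 0.1082 0.0988] F a,b,z [ 0.2 -0.3 -2.1] w 0.0137
```

View pics/grasp.png

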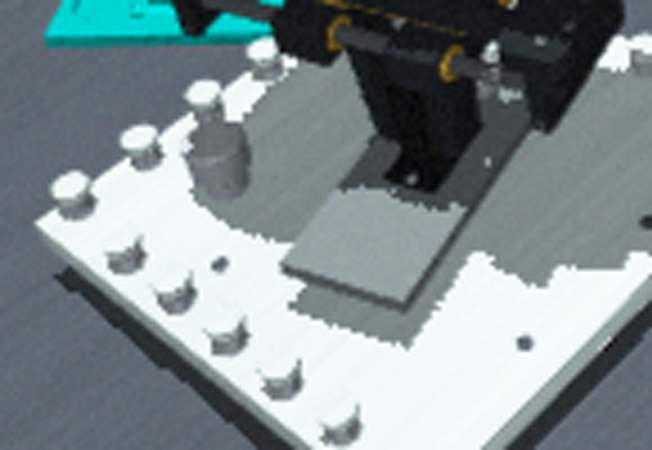

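Lifted, width 13.6 mm, load 2.1 N, which matches tray plus ball (0.22 kg). The ball is hidden behind the fingers from this side. I carry gently.

```bash
python3 - <<'E'
from h import *
p=np.array(manip.state()['tool_pos'])
manip.move_linear(p+[0,0,.05],rate=.05)
o=down(YAW+np.pi+np.pi/2)
manip.move_linear(rp(.2355,.001,.15),rate=.09,rot=o); st()
manip.move_linear(rp(.2225,.001,.0986),rate=.04); manip.dwell(.5); st()
for n in('top','side'): c=cap(n)
i=load('side')['image'][115:195,210:320]
j=load('top')['image'][140:220,230:330]
z=lambda i:cv2.resize(i,(400*i.shape[1]//100,int(4*i.shape[0])),interpolation=cv2.INTER_CUBIC)
a,b=z(i),z(j)
cv2.imwrite('pics/meas.png',np.hstack([z(j)[:320,:380],z(i)[:320,:420]]))
E
```

```text
t27.8 rail a,b,z [0.2357 0.001  0.15  ] F a,b,z [-0.  -0.5 -1. ] w 0.0137
t29.8 rail a,b,z [0.2225 0.001  0.0986] F a,b,z [-0.5  0.1 -1.4] w 0.0139
```

View pics/meas.png

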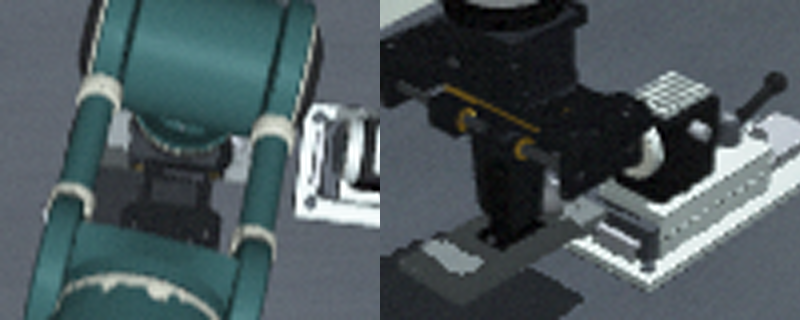

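```bash
python3 - <<'E'
from h import *
from scipy.optimize import least_squares
c=load('side');P=cloud(c)-RC; A=P@S;B=P@L;Z=P[...,2]
m=(np.abs(A-.18)<.03)&(np.abs(B)<.03)&(Z>.08)&(Z<.115)
q=np.stack([A,B,Z],-1)[m]; v,u=np.nonzero(m); br=c['image'].mean(-1)[m]
for r in np.column_stack([u,v,(q*1000).round(1),br.round()])[:80]: print(r[:2].astype(int),r[2:],end=';')
print(len(q))
m=(np.abs(A-.21)<.1)&(np.abs(B)<.045)&(Z>.079)&(Z<.0875)
q=np.stack([A,B],-1)[m]; b=cv2.minAreaRect((q*1000).astype(np.float32)); print(b,len(q),q.min(0),q.max(0), np.median(Z[m]))
cv2.imwrite('pics/ball.png',cv2.resize(c['image'][140:185,225:290],None,fx=10,fy=10,interpolation=cv2.INTER_CUBIC))
E
```

```text
[252 159] [176.8  -5.5 103.1 134. ];[251 160] [184.9  -1.5 105.3  79. ];[252 160] [183.6   1.1 105.8 121. ];[253 160] [184.1   5.4 107.9 200. ];[254 160] [179.4   4.6 105.4 139. ];[251 161] [190.5   3.9 107.   84. ];[252 161] [188.9   6.1 107.2 106. ];[253 161] [185.4   6.6 105.8 108. ];[254 161] [180.2   5.5 102.9  97. ];[251 162] [189.6   3.  102.9 109. ];[252 162] [187.9   5.2 103.1 114. ];[253 162] [186.6   7.8 103.7 109. ];[254 162] [181.9   7.1 101.2  76. ];[251 163] [191.8   5.1 101.7 116. ];[252 163] [190.8   8.  102.4 120. ];[253 163] [189.8  10.9 103.3 116. ];[254 163] [186.3  11.2 101.8  81. ];[251 164] [194.2   7.4 100.5 117. ];[252 164] [192.1   9.3 100.4 122. ];[253 164] [188.    9.1  98.4 114. ];[254 164] [186.5  11.4  98.7 104. ];[259 164] [162.5   7.9  85.8  88. ];[260 164] [159.9   9.3  85.2 129. ];[251 165] [196.2   9.4  99.2 106. ];[252 165] [191.7   8.8  96.7 112. ];[253 165] [189.3  10.3  96.2 109. ];[254 165] [186.1  11.   95.  103. ];[255 165] [184.8  13.6  95.6  94. ];[256 165] [180.8  13.6  93.7  84. ];[258 165] [167.3   8.5  85.   96. ];[259 165] [164.8  10
[... 1260 characters left out ...]
.   81.3  60. ];[254 168] [180.8   5.9  80.2  62. ];[255 168] [179.4   8.4  80.7  76. ];[256 168] [177.5  10.5  80.7 142. ];[257 168] [176.1  13.   81.2 139. ];[258 168] [175.9  16.6  82.7 140. ];[259 168] [176.5  21.   85.1 140. ];[260 168] [173.2  21.7  83.8 142. ];[261 168] [171.3  23.8  83.9 142. ];[262 168] [169.4  25.8  83.9 141. ];[263 168] [167.2  27.6  83.6 139. ];[250 169] [193.5   2.7  81.5  57. ];[251 169] [191.9   5.   81.8  63. ];[252 169] [191.    7.9  82.7  60. ];[253 169] [187.7   8.7  81.5  60. ];126
((228.79641723632812, 3.2795543670654297), (62.65501403808594, 140.74447631835938), 89.48612976074219) 570 [ 0.15867049 -0.02828714] [0.29910676 0.03482725] 0.08464377599937878
```

View pics/ball.png

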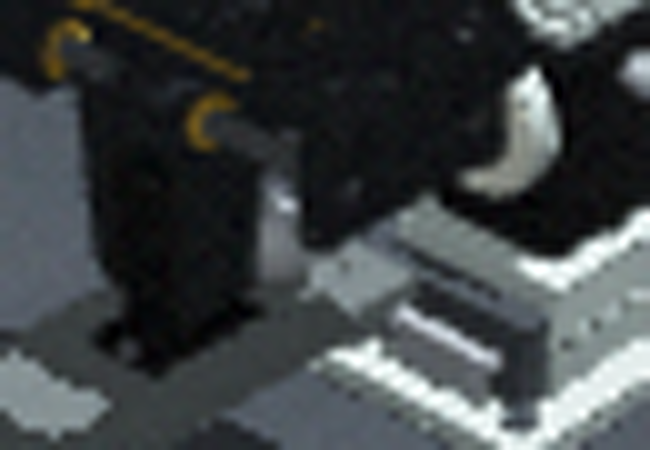

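```bash
python3 - <<'E'
from h import *
from scipy.optimize import least_squares
c=load('side');P=cloud(c)-RC
cp=np.array(c['position'])-RC
def rf(p): return np.array([p@S,p@L,p[2]])
C=rf(cp); Q=np.stack([P@S,P@L,P[...,2]],-1)
for (u,v) in((249.2,162.7),(248.5,162.7),(250,162.7)):
    g=px(c,u,v,plane=.095)-RC; print('ray at z.095',rf(g).round(4))
m=(np.abs(Q[...,0]-.185)<.017)&(np.abs(Q[...,1])<.02)&(Q[...,2]>.0875)&(Q[...,2]<.107)&(np.arange(512)[None]<257)
q=Q[m]; print(len(q))
f=lambda x:np.linalg.norm(q-x,axis=1)-.0125
r=least_squares(f,[.182,0,.095],loss='soft_l1',f_scale=.001); print('sphere',r.x.round(4),np.std(f(r.x)))
r=least_squares(lambda x:np.linalg.norm(q-[x[0],x[1],.0955],axis=1)-.0125,[.182,0],loss='soft_l1',f_scale=.001); print('sphere z fixed',r.x.round(4))
# silhouettes predicted for ball centres
K=c['intrinsics'];M=rot(c['orientation'])
for a in(.178,.182,.186,.190):
    for b in(-.003,.002,.007):
        w=M.T@(RC+a*S+b*L+[0,0,.0955]-np.array(c['position'])); w0=w[:2]/w[2]*K[0,0]+K[:2,2]; rr=K[0,0]*.0125/w[2]
        print(a,b,'crop centre',((w0-[225,140]+.5)*10-.5).round(0),'r',round(rr*10,0))
E
```

```text
ray at z.095 [ 0.1868 -0.0068  0.095 ]
ray at z.095 [ 0.1882 -0.0082  0.095 ]
ray at z.095 [ 0.1853 -0.0052  0.095 ]
33
sphere [0.1835 0.0004 0.0939] 0.001351027497681148
sphere z fixed [ 0.1845 -0.0002]
0.178 -0.003 crop centre [278. 223.] r 45.0
0.178 0.002 crop centre [291. 229.] r 45.0
0.178 0.007 crop centre [304. 236.] r 45.0
0.182 -0.003 crop centre [268. 228.] r 45.0
0.182 0.002 crop centre [281. 235.] r 45.0
0.182 0.007 crop centre [294. 242.] r 45.0
0.186 -0.003 crop centre [258. 234.] r 45.0
0.186 0.002 crop centre [271. 241.] r 45.0
0.186 0.007 crop centre [284. 248.] r 45.0
0.19 -0.003 crop centre [248. 240.] r 45.0
0.19 0.002 crop centre [261. 246.] r 45.0
0.19 0.007 crop centre [274. 253.] r 45.0
```

```bash
python3 - <<'E'
from h import *
im=cv2.imread('pics/locked.png')
def proj(c,p):
    w=(np.asarray(p)-np.array(c['position']))@rot(c['orientation']); return w[:,:2]/w[:,2:]*c['intrinsics'][0,0]+c['intrinsics'][:2,2]
T=np.linspace(0,2*np.pi,60)
side=load('side'); top=load('top')
s=cv2.resize(im[60:230,396+50:396+200],None,fx=3,fy=3,interpolation=cv2.INTER_CUBIC); s2=s.copy()
for b,col in((-.002,(0,0,255)),(.0023,(0,255,0))):
    pts=np.array([rp(.0985+.0013,b+.024*np.cos(t),.095+.024*np.sin(t)) for t in T])
    q=(((proj(side,pts)-[250,115]+.5)*4.5-.5)-[50,60])*3; cv2.polylines(s2,[q.astype(int).reshape(-1,1,2)],True,col,1)
t=im[60:230,10:210]; t=cv2.resize(t,None,fx=1.75,fy=3*1.0/1.0*1.75/3,interpolation=cv2.INTER_CUBIC)
h=s.shape[0]; out=cv2.resize(np.hstack([s,s2]),(800,int(h*800/900))) ; cv2.imwrite('pics/ring.png',out); print(out.shape)
E
```

```text
(453, 800, 3)
```

View pics/ring.png

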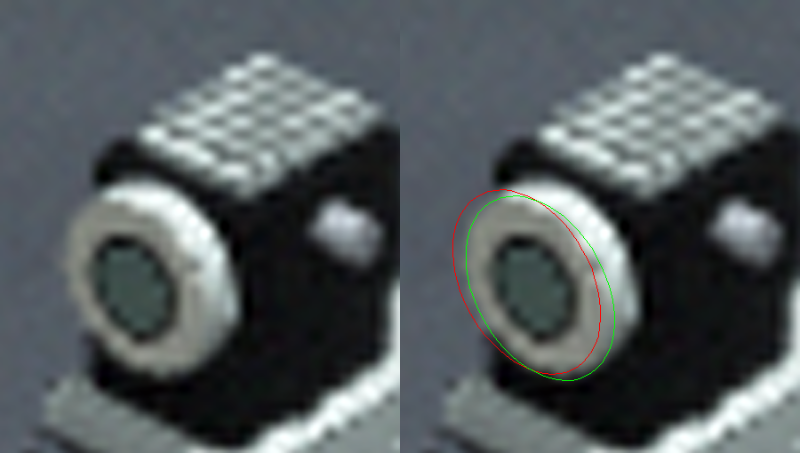

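The glass centre is at (535,288), against (541,287) for the model, so the lens lies within about 1 mm of the touch-based estimate. Now a small correction and another ball fit over several frames.

```bash
cat > ball.py <<'E'
from h import *
from scipy.optimize import least_squares
def ballfit(a0,n=6):
    out=[]
    for i in range(n):
        c=cap('side');P=cloud(c)-RC;Q=np.stack([P@S,P@L,P[...,2]],-1)
        w=(RC+a0*S+np.array([0,0,.0955])-np.array(c['position']))@rot(c['orientation']); u0=w[0]/w[2]*c['intrinsics'][0,0]+c['intrinsics'][0,2]
        m=(np.abs(Q[...,0]-a0-.001)<.015)&(np.abs(Q[...,1])<.018)&(Q[...,2]>.088)&(Q[...,2]<.107)&(np.abs(np.arange(512)[None]-u0)<5)&(c['image'].mean(-1)>70)
        q=Q[m]; r=least_squares(lambda x:np.linalg.norm(q-[x[0],x[1],.0948],axis=1)-.0125,[a0,0],loss='soft_l1',f_scale=.001); out.append(r.x)
    out=np.array(out); print(len(q),'ball side-frame',out.mean(0).round(4),'sd',out.std(0).round(4))
    m=(np.abs(Q[...,0]-a0-.03)<.1)&(np.abs(Q[...,1])<.045)&(Q[...,2]>.079)&(Q[...,2]<.0875)
    print('tray',cv2.minAreaRect((Q[m][:,:2]*1000).astype(np.float32)))
    return c
E
python3 - <<'E'
from ball import *
ballfit(.184,4)
manip.move_linear(rp(.2225-.0038,.0015,.0986),rate=.01); manip.dwell(1); st()
c=ballfit(.180)
cv2.imwrite('pics/ball2.png',cv2.resize(c['image'][140:185,225:290],None,fx=10,fy=10,interpolation=cv2.INTER_CUBIC))
E
```

```text
33 ball side-frame [0.1836 0.0005] sd [0.0004 0.0005]
tray ((228.43243408203125, 3.305124282836914), (62.77301025390625, 142.53482055664062), 89.96491241455078)
t31.6 rail a,b,z [0.2187 0.0015 0.0986] F a,b,z [-0.6 -0.3 -2.5] w 0.0138
36 ball side-frame [0.1795 0.0012] sd [0.0006 0.0004]
tray ((224.8501739501953, 4.373561859130859), (63.07221221923828, 139.94822692871094), 89.45384979248047)
```

View pics/ball2.png

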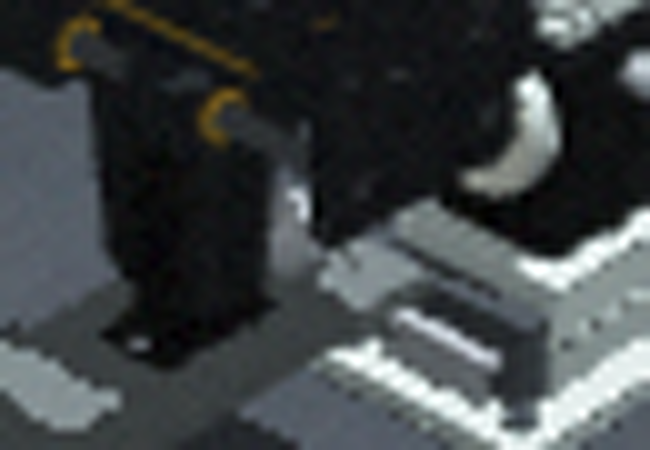

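```bash
python3 - <<'E'
from h import *
s=st(); print(np.abs(s['joint_velocities']).max(), rot(s['tcp_rot'])[:,0].round(4)); order.close_job()
E
```

```text
t31.9 rail a,b,z [0.2187 0.0015 0.0986] F a,b,z [ 0.4 -0.6 -1.3] w 0.0136
0.0013636727913133332 [-0.  0. -1.]
the job is handed in; nothing more can be done
```

The job is handed in at 31.9 s of the 72 s allowed. The tray is still in the gripper, with the ball held in front of the lens.

- **Carriage:** I pushed the head about 35 mm, against roughly 6 N of friction, until the force rose sharply to 22 N. The pictures show the carriage against the end stop.
- **Lever:** Only then did I swing the clamp lever to its stop, where I felt 9 N. In the top view it lies parallel to the rail within about 1°.
- **Tray:** I gripped the small grey tray, with the fingers 13.6 mm apart. The load after lifting was 2.1 N, which matches tray plus ball. At hand-in the tool pointed exactly down and the arm was still.

| Last check | Result |
|---|---|
| Ball to lens, along the sight | 79 to 80 mm |
| Ball off the sight axis, sideways | under 1 mm |
| Ball height, from the grasp geometry | about 95 mm |

**What the checks could not settle:**
- The two cameras disagreed by up to 5 mm at the rail. I resolved that with the touch contacts and by seeing the held tray.
- In the final pose only part of the ball was visible, and only from the side camera. I trust the ball figures to about 2 mm.
- My rough reading of the lens from the top camera was about 3 mm further to the left. I did not use it.
- I did not take a last picture of the jar, screwdriver and steel knobs. The planned paths kept clear of them.

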